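Raise the cut-line laser on the sliding table

ROBOT

A 6-joint arm with a two-finger parallel gripper is mounted at the origin on a cart in front of the work surface, level with it; the furniture and walls round the work are solid. World frame = base frame: x ahead of the robot, y to its left, z up, the work surface at z = 0. Lengths are in mm, angles in rad, forces in N, time in s.
With the tool pointing down it reaches from about 275 to 825 mm from the base axis. Payload 5.2 kg.
Tool frame: the origin (TCP) lies at the very end of the fingers, on their centre line; the grasp point (between the pads) lies 19 mm behind it; z points along the fingers, y is the line along which they close (so a half turn about z gives the same grasp; the last joint's range is limited). The gripper opens to 93 mm and grips with 3 to 60 N. Pads are 15 mm wide; open, the fingers measure 128 mm over their backs; the gripper's body (75 mm by 188 mm) begins 65 mm behind the grasp point.
Start: joints at [-1.35, 0.259, 1.535, -0, 1.348, -0.203], TCP at [226.196, -501.339, 218.653] pointing down, gripper open.
Joint ranges: [-3.14, 3.14], [-0.91, 2.08], [0.19, 2.58], [-1.22, 4.36], [0.22, 2.71], [-3.12, 3.12]. Speed limits (rad/s): [2.57, 2.57, 3.14, 3.14, 3.14, 3.14].

INTERFACE

Orientations are given as a 3x3 rotation matrix whose columns are the frame's x, y, z axes.
In Python, from workcell import manip gives the robot as it stands.
- The arm moves only by the tool drive_effector, called after ">>>" as name(argument=value, ...) on one line, values as JSON. Schema: {"type":"object","properties":{"steps":{"type":"array","items":{"type":"number"},"minItems":7,"maxItems":56},"grip_n":{"type":"number"},"only":{"type":"string"},"quiet":{"type":"boolean"},"lines":{"type":"string"}},"required":["steps"],"additionalProperties":false}. steps is one flat list of numbers that holds 1 to 8 rows one after another, with no inner brackets; each row has 7 numbers: dx, dy, dz in units of 50 mm, then a rotation vector rx, ry, rz in rad, then the opening from 0.0 (shut) to 1.0 (fully open); each row shifts and turns the commanded pose from where the row before left it, along the tool's axes as they then stand; what a row does not reach is not made up. A row lasts 1/10 s, in which the tool goes at most 50 mm and 0.15 rad, less where a joint would pass 70% of its speed; a pose out of reach is approached as far as the arm can. The fingers move at their own pace and stop on an object; grip_n is the grip in N (left out, the last holds). Time passes only in rows, so rows that do not move let the fingers close. The tool returns the time, the measured TCP pose, the force, the opening and the grip force at its end. only (a regular expression) keeps the lines of the reply that match it, lines (a string "A,B") keeps lines A to B, and quiet returns only ok. Input that does not fit is refused with a message, and nothing moves.
- manip.state(): the state, without advancing time (a new reading comes with each control period).
- manip.grab_frame(name): name is "scene" or "top" or "wrist"; returns a dict with "img" (480x640x3 uint8, blue, green, red), "fx", "fy", "cx", "cy" (pixels), "cam_to_world" (4x4, takes a point from camera to world coordinates); the wrist camera has in their place "hand_eye" (4x4, takes a point from camera to tool coordinates, whose origin is the TCP and whose axes are the flange's). Camera axes: x right, y down, z forward; pixel columns grow to the right and rows downward; lengths in mm; the calibration is good to about 2 mm. A picture is of the moment at which its call begins: read the wrist's pose just before it. There is no depth.
- manip.close_job(): hands the job in; it is judged then, once.
The state is a dict: "clock": time; "joints": joint angles; "joint_velocities": joint speeds; "effort": joint torques, N m; "position": TCP position; "orientation": TCP orientation; "contact_force": force on the tool from outside, world axes, zero at the start; "ft_torque": the same for the moment, N m; "gripper_width": opening from 0.0 (shut) to 1.0 (fully open); "grip_force": force on a finger pad.
Only numpy, scipy, OpenCV 4.12 (cv2) and the standard library are available. Lean on these libraries where they do the work, as an engineer would, in place of code of your own. Each camera call takes 0.05 s, during which the arm holds its last target. There are 200 camera calls.

TASK

The saw's cut-line laser stands stowed on the sliding table under its dust hood. Lift the hood off and stand it on the table, open side down and well clear of the post, then squeeze the trigger on the side of the laser head, draw the head up past the first stop to the second stop, where the post is fully out, and keep holding it there: finish still gripping it, because it sinks back when let go until the collar has been tightened. Do not drop the hood, and leave the marking-out tools where they lie.

Things in the scene. Friction and masses are not known exactly. Their poses are not given: they have to be found in the camera images.
- laser_post: Telescoping post bolted to the table: foot 110 x 64 mm, column 36 x 30 mm, 150 mm high, black collar (44 x 38 mm) round its top, star knob out to x = -46 mm at z = 137 mm. Carries the grey laser head (52 mm in x, 36 in y, 42 high; z = 156 to 198 mm when stowed). Origin: on the post's axis at table level; z up, x to the lens side, y to the trigger side.
- head_grip (a point): Point to grip: on the head's vertical axis at mid-trigger, 20 mm below the head's flat top, 22 mm above its underside; rises with the head (z = 178 mm stowed, 278 mm at the second stop). Axes as laser_post; close the fingers along y, one on the trigger, the other on the ribbed face across from it.
- laser_head (a joint): How far the head is drawn up (m): 0 stowed, 0.050 first stop, 0.100 second stop (hard end of travel). Unless the trigger is squeezed a latch tooth holds it at 0 and catches at 0.050; at 0.100 there is no catch, and the head (0.4 kg with its tube) sinks back when let go.
- trigger (a joint): How far the trigger is pressed (m): 0 free, 0.008 fully in, latch free beyond 0.006. Black ribbed pad, 22 mm wide, 28 high, on the head's +y face, moving to -y; head and trigger measure 46 mm across when free, 38 mm (18 on the -y side, 20 on the +y side) fully in. Spring 3 N at first, 8.5 N fully in; keep a squeeze of about 25 N while pulling.
- dust_hood: Loose grey hood 68 x 68 mm, 50 mm high, open below (62 x 62 mm inside), about 0.07 kg, with a grip fin on top: 42 mm long in x, 12 mm thick in y, 50 to 73 mm above the rim. Origin: middle of its open rim (z = 0 when it stands on the table); z up. At the start it rests over the head, rim at z = 151 mm, axes within 2 degrees of laser_post's; lift it straight up 50 mm to clear.
- combination_square: Combination square lying flat near the left edge, 112 x 304 mm, 34 mm high; long side along its y. Origin: centre of its underside. Leave it alone.
- tape_measure: Yellow tape measure, 43 x 90 mm, 62 mm high. Origin: centre of its underside. Leave it alone.
- offcut_block: Dark wooden offcut, 50 x 50 mm, 32 mm high. Origin: centre of its underside. Leave it alone.
- pencil: Red pencil, 150 mm long along its y, 8 mm thick. Origin: centre of its underside. Leave it alone.
- marker: White and blue marker pen, 135 mm long along its y, 17 mm thick. Origin: centre of its underside. Leave it alone.

How it is judged:
By the outcome, as a careful person would: the job done as asked, in the order asked, and still so for the second after the job is handed in, while the arm keeps its last pose, push and grip.
It also fails if it takes over 58 s, if anything falls off the work surface, if the arm or the gripper's body presses on something with over 40 N, if the wrist force passes 120 N, or if a joint passes its speed limit or range.

## Working session

There is one attempt and no reset: what is moved stays moved. The work goes in short steps, Python scripts to look and compute and a tool call to move; the robot and the scene stay as the last step left them, time stands still between calls to the robot, and variables do not carry over. Pictures are saved under pics/ and viewed, at most 10 in all, crops included, and the job is handed in when it is done.

```bash
ls; mkdir -p pics
```

Run:
```python
from workcell import manip
import cv2,numpy as np
np.set_printoptions(precision=4,suppress=True)
s=manip.state();print(s['clock'],s['position'],s['orientation'],s['gripper_width'])
for n in('scene','top'):
    f=manip.grab_frame(n);cv2.imwrite(f'pics/{n}0.png',f['img']);print(n,f['fx'],f['fy'],f['cx'],f['cy'],np.array(f['cam_to_world']))
```

```text
pics
workcell.py
0.0 [ 226.0986 -500.7908  217.8324] [[ 0.9115  0.4112 -0.0004]
 [ 0.4112 -0.9115  0.0018]
 [ 0.0004 -0.0018 -1.    ]] 0.9979957418525001
scene 455.7383471399232 455.7383471399232 319.877435713436 238.05068820272302 [[   0.862     0.3196   -0.3936  797.8613]
 [   0.5068   -0.5256    0.6833 -511.5897]
 [   0.0115   -0.7885   -0.615   640.7737]
 [   0.        0.        0.        1.    ]]
top 517.634928375348 517.634928375348 313.1370751173024 244.6035011731455 [[  -0.0039   -0.9799    0.1993  289.9783]
 [  -1.        0.0042    0.0009   66.776 ]
 [  -0.0017   -0.1993   -0.9799 1034.6378]
 [   0.        0.        0.        1.    ]]
```

View pics/scene0.png

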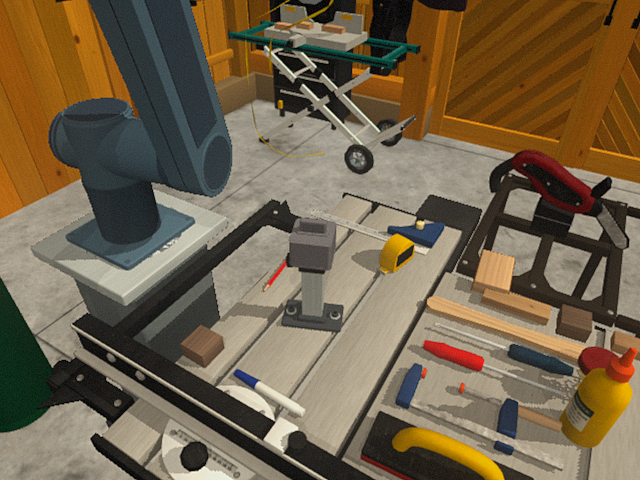

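View pics/top0.png

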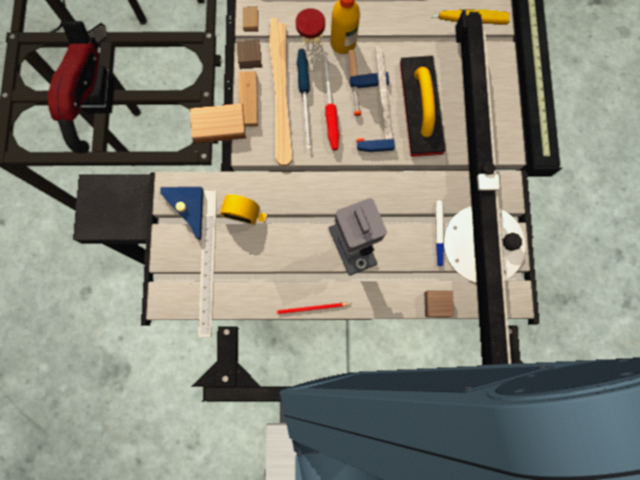

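The scene view shows the hood at about (312,243) on the post, with its foot at (312,315). In the top view the hood is at (361,224), the fin runs (357,207)–(369,232), the foot is at (352,248), the tape at (240,208), the marker at (439,232), the pencil at (313,308) and the offcut at (439,303). I'll enlarge both for corners.

Run:
```python
import cv2,numpy as np
a=cv2.imread('pics/top0.png')[190:280,320:400];b=cv2.imread('pics/scene0.png')[210:335,270:350]
a=cv2.resize(a,None,fx=5,fy=5,interpolation=cv2.INTER_CUBIC);b=cv2.resize(b,None,fx=4.6,fy=4.6,interpolation=cv2.INTER_CUBIC)
o=np.zeros((580,790,3),np.uint8);o[:450,:400]=a;o[:b.shape[0],410:410+b.shape[1]]=b
cv2.imwrite('pics/c.png',o)
```

```text
(no output)
```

View pics/c.png

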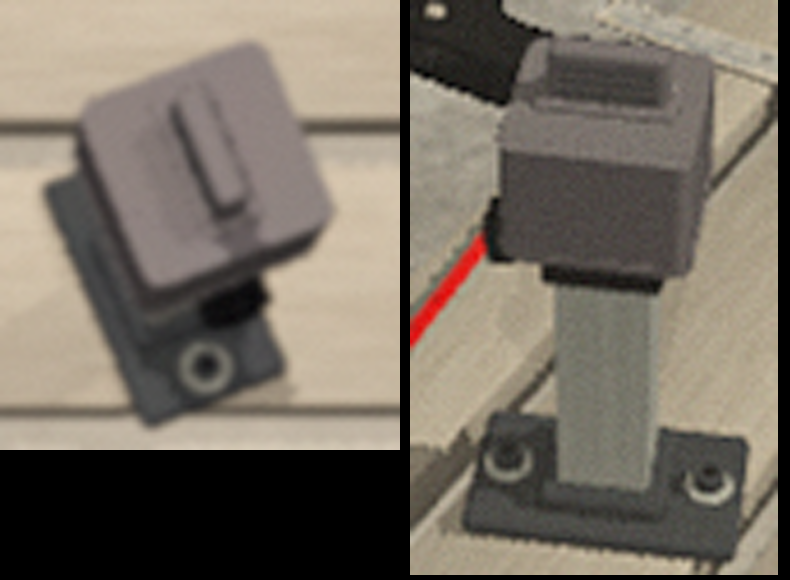

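The crop shows the hood top's corners at crop (78,108), (262,40), (332,215) and (152,290). The fin top runs (187,88)–(230,205), and the black knob is at (235,303), so post +x points to the upper left of the top image. I'll cast rays next.

Create h.py:
```python
import numpy as np,cv2
np.set_printoptions(precision=3,suppress=True)
T=dict(top=(517.635,313.137,244.604,np.array([[-.0039,-.9799,.1993,289.9783],[-1,.0042,.0009,66.776],[-.0017,-.1993,-.9799,1034.6378]])),
scene=(455.738,319.877,238.051,np.array([[.862,.3196,-.3936,797.8613],[.5068,-.5256,.6833,-511.5897],[.0115,-.7885,-.615,640.7737]])))
def ray(c,u,v):
    f,cx,cy,M=T[c];return M[:,3],M[:,:3]@[(u-cx)/f,(v-cy)/f,1]
def pt(c,u,v,z):
    o,d=ray(c,u,v);return (o+d*(z-o[2])/d[2])
```

Run:
```python
from h import *
A=lambda x,y,z:pt('top',x/5+320-.4,y/5+190-.4,z)
B=lambda x,y,z:pt('scene',(x-410)/4.6+270-.4,y/4.6+210-.4,z)
def show(n,P,cl=True):
    P=np.array(P);print(n,'mean',P.mean(0)[:2],'edges',[ (round(float(np.hypot(*e[:2])),1),round(float(np.degrees(np.arctan2(e[1],e[0]))),1)) for e in np.roll(P,-1,0)-P])
show('hoodtop',[A(*p,201) for p in((78,108),(262,40),(332,215),(152,290))])
show('fin',[A(*p,224) for p in((178,93),(197,85),(240,200),(219,210))])
show('fin scene',[B(*p,224) for p in((552,42),(672,55),(668,78),(548,65))])
show('foot scene z8',[B(*p,8) for p in((490,412),(748,438),(733,545),(466,518))])
show('foot top z8',[A(*p,8) for p in((150,425),(285,370),(45,188))])
# tools masks
im=cv2.imread('pics/top0.png');hsv=cv2.cvtColor(im,cv2.COLOR_BGR2HSV)
for n,(lo,hi,z,roi) in dict(tape=((20,120,90),(35,255,255),60,(180,240,215,275)),marker=((100,100,60),(130,255,255),9,(195,270,425,450)),pencil=((0,150,120),(8,255,255),8,(295,320,265,360))).items():
    m=cv2.inRange(hsv,lo,hi);r=np.zeros_like(m);a,b,c,d=roi;r[a:b,c:d]=m[a:b,c:d]
    x,y,w,h=cv2.boundingRect(r);print(n,x,y,w,h,pt('top',x,y,z)[:2],pt('top',x+w,y+h,z)[:2])
for uv in((300,172),(300,320),(150,250),(530,250),(427,290),(452,316),(438,200),(490,240)):print(uv,pt('top',*uv,0)[:2])
```

```text
hoodtop mean [497.261 -11.628] edges [(66.1, -69.4), (63.9, -160.3), (64.9, 112.6), (66.2, 20.8)]
fin mean [496.785 -10.359] edges [(6.8, -66.8), (40.5, -161.3), (7.6, 115.6), (40.9, 17.6)]
fin scene mean [502.273 -20.443] edges [(41.5, 20.9), (13.2, -66.0), (40.9, -159.0), (13.4, 116.6)]
foot scene z8 mean [497.091 -11.727] edges [(108.3, 23.2), (58.1, -67.6), (106.2, -156.5), (58.7, 114.4)]
foot top z8 mean [477.134  -9.502] edges [(58.9, -68.0), (121.9, 51.7), (105.9, -157.2)]
tape 220 194 47 30 [590.251 249.923] [529.323 156.9  ]
marker 437 244 6 22 [ 498.764 -182.698] [ 453.715 -192.396]
pencil 277 303 66 11 [381.17  139.693] [359.024   9.435]
(300, 172) [656.096  94.699]
(300, 320) [348.097  94.353]
(150, 250) [490.608 400.011]
(530, 250) [ 487.339 -373.327]
(427, 290) [ 406.643 -160.008]
(452, 316) [ 354.755 -207.101]
(438, 200) [ 593.769 -191.772]
(490, 240) [ 508.472 -293.513]
```

Post at about (497,-12), yaw about 21°; the foot's and hood's sizes and positions agree. Next: rise, then go over it.

Careful with the scale: shifts go in units of 50 mm. That gives: -40 mm is -0.8, 37 mm is 0.74.

>>> drive_effector(steps=[0, 0, -0.8, 0, 0, 0, 1, 0, 0, -0.8, 0, 0, 0, 1, 0, 0, -0.8, 0, 0, 0, 1, 0.74, -0.56, 0, 0, 0, 0, 1, 0.74, -0.56, 0, 0, 0, 0, 1, 0.74, -0.56, 0, 0, 0, 0, 1, 0.74, -0.56, 0, 0, 0, 0, 1, 0.74, -0.56, 0, 0, 0, 0, 1])

```text
clock: 0.9
position: [337.6, -295.8, 338.3]
orientation: [[0.912, 0.411, -0.0], [0.411, -0.912, 0.001], [0.0, -0.001, -1.0]]
contact_force: [0.9, 0.0, 0.0]
gripper_width: 1.0
grip_force: 0.0
```

>>> drive_effector(steps=[0.74, -0.56, 0, 0, 0, 0, 1, 0.74, -0.56, 0, 0, 0, 0, 1, 0.74, -0.56, 0, 0, 0, 0, 1, 0.74, -0.56, 0, 0, 0, 0, 1, 0.74, -0.56, 0, 0, 0, 0, 1, 0.74, -0.56, 0, 0, 0, 0, 1, 0, 0, 0, 0, 0, 0, 1, 0, 0, 0, 0, 0, 0, 1])

```text
clock: 1.7
position: [470.5, -52.2, 338.1]
orientation: [[0.91, 0.414, -0.001], [0.414, -0.91, -0.0], [-0.001, -0.001, -1.0]]
contact_force: [0.2, -0.1, -0.5]
gripper_width: 1.001
grip_force: 0.0
```

Run:
```python
from workcell import manip
from h import *
s=manip.state();print(s['clock'],s['position'],s['orientation'],s['joints'])
f=manip.grab_frame('wrist');cv2.imwrite('pics/w1.png',f['img']);print(f['fx'],f['fy'],f['cx'],f['cy'],np.array(f['hand_eye']))
np.savez('w1.npz',p=s['position'],R=s['orientation'],H=f['hand_eye'],k=[f['fx'],f['fy'],f['cx'],f['cy']])
```

```text
1.7 [470.462 -52.2   338.141] [[ 0.91   0.414 -0.001]
 [ 0.414 -0.91  -0.   ]
 [-0.001 -0.001 -1.   ]] [-0.346  0.063  1.484 -0.     1.596  0.797]
396.2133716487232 396.2133716487232 317.5043437783366 234.58964530251427 [[  -0.      -0.954   -0.3     83.761]
 [   1.      -0.001    0.       0.513]
 [  -0.      -0.3      0.954 -165.596]
 [   0.       0.       0.       1.   ]]
```

View pics/w1.png

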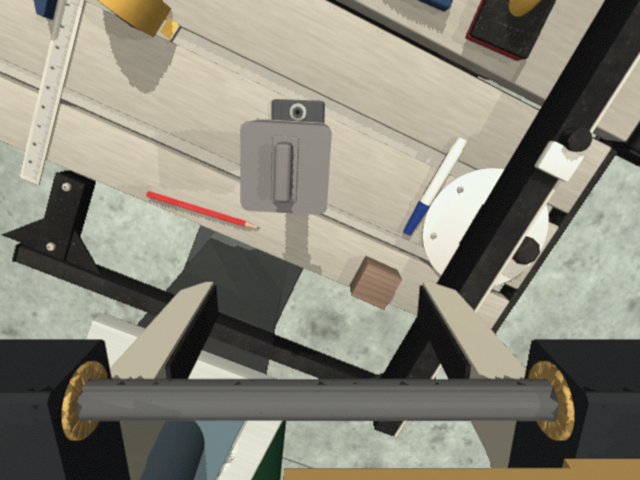

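Wrist view: hood top spans (241,122)–(329,213), the fin top (275,143)–(292,202). The foot shows beyond it at (298,110), and the marker, offcut and pencil are clear of it.

Add to h.py:
```python
def wpt(npz,u,v,z):
    d=np.load(npz);fx,fy,cx,cy=d['k'];H=d['H'];R=d['R']
    o=R@H[:3,3]+d['p'];r=R@H[:3,:3]@[(u-cx)/fx,(v-cy)/fy,1];return o+r*(z-o[2])/r[2]
```

Run:
```python
from h import *
def show(n,P):
    P=np.array(P);print(n,P.mean(0)[:2],[(round(float(np.hypot(*e[:2])),1),round(float(np.degrees(np.arctan2(e[1],e[0]))),1)) for e in np.roll(P,-1,0)-P])
im=cv2.imread('pics/w1.png');g=cv2.cvtColor(im,cv2.COLOR_BGR2HSV)
# hood top: grey with low saturation, mid value
m=cv2.inRange(im,(105,105,105),(165,160,165));m2=cv2.inRange(g,(0,0,0),(180,40,255));m&=m2
r=np.zeros_like(m);r[112:220,232:336]=m[112:220,232:336]
r=cv2.morphologyEx(r,cv2.MORPH_OPEN,np.ones((5,5)))
c=max(cv2.findContours(r,0,2)[0],key=cv2.contourArea);q=cv2.minAreaRect(c);print(q)
show('hood',[wpt('w1.npz',*p,201) for p in cv2.boxPoints(q)])
show('hood click',[wpt('w1.npz',*p,201) for p in((241,122),(330,123),(328,213),(240,212))])
show('fin click',[wpt('w1.npz',*p,224) for p in((275,143),(292,143),(292,202),(274,202))])
show('foot far corners',[wpt('w1.npz',*p,8) for p in((272,100),(324,101))])
print('offcut',[wpt('w1.npz',*p,32)[:2] for p in((366,257),(402,266),(388,300),(352,290))])
print('marker ends',[wpt('w1.npz',*p,9)[:2] for p in((462,140),(408,233))])
```

```text
((285.0, 169.5), (99.0, 90.0), 90.0)
hood [495.871 -13.988] [(66.1, -65.6), (75.3, -155.0), (71.2, 114.4), (75.4, 21.1)]
hood click [497.416 -13.117] [(65.4, -66.2), (68.3, -156.3), (69.3, 113.8), (68.3, 20.5)]
fin click [498.085 -13.66 ] [(11.7, -65.6), (41.6, -156.7), (13.0, 114.4), (41.6, 21.6)]
foot far corners [546.745   7.32 ] [(61.6, -66.6), (61.6, 113.4)]
offcut [array([ 409.81 , -148.019]), array([ 417.873, -195.482]), array([ 367.678, -201.446]), array([ 361.053, -151.963])]
marker ends [array([ 587.607, -192.706]), array([ 455.833, -189.361])]
```

To row units: 40 mm is 0.8, -24 mm is -0.48.

>>> drive_effector(steps=[0.8, -0.48, 0, 0, 0, 0, 1, 0, 0, 0, 0, 0, 0.035, 1, 0, 0, 0.8, 0, 0, 0, 0.6, 0, 0, 0.8, 0, 0, 0, 0.6, 0, 0, 0.6, 0, 0, 0, 0.6, 0, 0, 0, 0, 0, 0, 0.6, 0, 0, 0, 0, 0, 0, 0.6])

```text
clock: 2.45
position: [497.0, -16.3, 229.2]
orientation: [[0.926, 0.377, -0.0], [0.377, -0.926, -0.0], [-0.0, -0.0, -1.0]]
contact_force: [-1.0, -0.6, 2.0]
gripper_width: 0.631
grip_force: 0.0
```

Run:
```python
from workcell import manip
from h import *
s=manip.state();p,R=np.array(s['position']),np.array(s['orientation']);print(p,np.degrees(np.arctan2(R[1,0],R[0,0])),R.T@(np.array([497.4,-13.4,204])-p))
```

```text
[497.012 -16.335 229.213] 22.1431865137987 [ 1.476 -2.571 25.212]
```

To row units: -2.5 mm is -0.05, 1.5 mm is 0.03.

>>> drive_effector(steps=[0.03, -0.05, 0.24, 0, 0, 0, 0.6, 0, 0, 0.24, 0, 0, 0, 0.6, 0, 0, 0, 0, 0, 0, 0.6, 0, 0, 0, 0, 0, 0, 0.0, 0, 0, 0, 0, 0, 0, 0, 0, 0, 0, 0, 0, 0, 0, 0, 0, 0, 0, 0, 0, 0, 0, 0, 0, 0, 0, 0, 0], grip_n=25)

```text
clock: 3.25
position: [497.7, -12.0, 204.8]
orientation: [[0.925, 0.379, 0.0], [0.379, -0.925, -0.0], [0.0, 0.0, -1.0]]
contact_force: [-0.6, 0.0, 0.8]
gripper_width: 0.218
grip_force: 0.0
```

>>> drive_effector(steps=[0, 0, 0, 0, 0, 0, 0, 0, 0, 0, 0, 0, 0, 0])

```text
clock: 3.45
position: [497.6, -12.0, 204.7]
orientation: [[0.925, 0.379, 0.0], [0.379, -0.925, -0.0], [0.0, 0.0, -1.0]]
contact_force: [0.0, 0.1, -0.2]
gripper_width: 0.126
grip_force: 25.0
```

Gripped: 11.7 mm across against the 12 mm fin, no side force. Lift straight up.

To row units: -15 mm is -0.3, -10 mm is -0.2.

>>> drive_effector(steps=[0, 0, -0.2, 0, 0, 0, 0, 0, 0, -0.3, 0, 0, 0, 0, 0, 0, -0.3, 0, 0, 0, 0, 0, 0, -0.3, 0, 0, 0, 0, 0, 0, -0.3, 0, 0, 0, 0, 0, 0, -0.3, 0, 0, 0, 0, 0, 0, 0, 0, 0, 0, 0, 0, 0, 0, 0, 0, 0, 0])

```text
clock: 4.25
position: [497.6, -12.0, 289.8]
orientation: [[0.925, 0.379, 0.001], [0.379, -0.925, -0.0], [0.0, 0.0, -1.0]]
contact_force: [-0.3, -0.2, -1.4]
gripper_width: 0.129
grip_force: 25.0
```

Run:
```python
from workcell import manip
from h import *
s=manip.state();print(s['clock'],s['position'],s['contact_force'],s['grip_force'])
for n in('scene','top'):
    f=manip.grab_frame(n);cv2.imwrite(f'pics/{n}2.png',f['img'])
a=cv2.imread('pics/scene2.png')[100:340,200:420];b=cv2.imread('pics/top2.png')[150:330,250:450]
o=np.zeros((480,790,3),np.uint8);a=cv2.resize(a,None,fx=1.9,fy=1.9);b=cv2.resize(b,None,fx=1.8,fy=1.8);o[:a.shape[0],:a.shape[1]]=a;o[:b.shape[0],425:425+b.shape[1]]=b
cv2.imwrite('pics/c2.png',o)
```

```text
4.25 [497.587 -12.035 289.772] [-0.312 -0.174 -1.415] 24.961372911930084
```

View pics/c2.png

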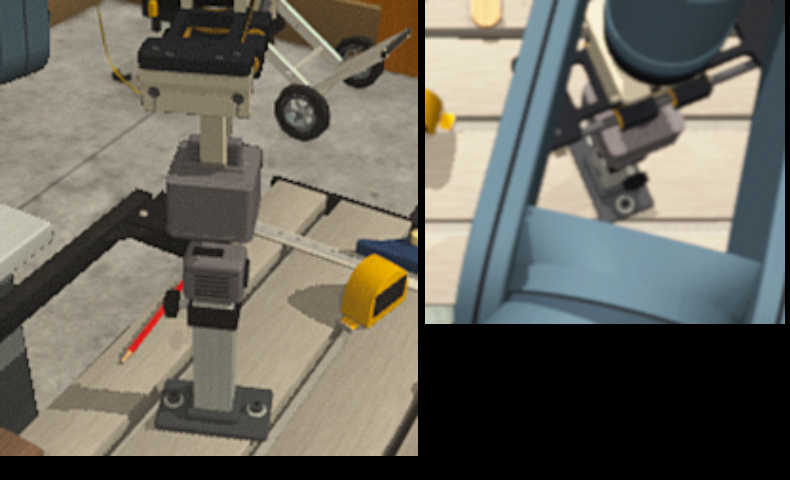

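Hood is free, rim about 236 mm, with the bare head below it. I'll place it at about (463,137), 150 mm from the post and clear of the tape and pencil.

To row units: -30 mm is -0.6, 5 mm is 0.1.

>>> drive_effector(steps=[0.1, -0.6, 0, 0, 0, 0, 0, 0.1, -0.6, 0, 0, 0, 0, 0, 0.1, -0.6, 0, 0, 0, 0, 0, 0.1, -0.6, 0, 0, 0, 0, 0, 0.1, -0.6, 0, 0, 0, 0, 0, 0, 0, 0, 0, 0, 0, 0, 0, 0, 0.8, 0, 0, 0, 0, 0, 0, 0.8, 0, 0, 0, 0])

```text
clock: 5.15
position: [464.6, 136.1, 209.1]
orientation: [[0.925, 0.38, 0.003], [0.38, -0.925, -0.0], [0.002, 0.001, -1.0]]
contact_force: [0.7, -0.1, -1.5]
gripper_width: 0.13
grip_force: 25.0
```

>>> drive_effector(steps=[0, 0, 0.8, 0, 0, 0, 0, 0, 0, 0.8, 0, 0, 0, 0, 0, 0, 0.8, 0, 0, 0, 0, 0, 0, 0.4, 0, 0, 0, 0, 0, 0, 0, 0, 0, 0, 0, 0, 0, 0, 0, 0, 0, 0])

```text
clock: 5.75
position: [463.9, 135.8, 69.6]
orientation: [[0.925, 0.379, -0.001], [0.379, -0.926, -0.0], [-0.001, -0.0, -1.0]]
contact_force: [-0.7, -0.7, 0.4]
gripper_width: 0.13
grip_force: 25.0
```

>>> drive_effector(steps=[0, 0, 0.2, 0, 0, 0, 0, 0, 0, 0.06, 0, 0, 0, 0, 0, 0, 0.02, 0, 0, 0, 0, 0, 0, 0.02, 0, 0, 0, 0, 0, 0, 0, 0, 0, 0, 0, 0, 0, 0, 0, 0, 0, 0])

```text
clock: 6.35
position: [464.0, 136.3, 54.9]
orientation: [[0.925, 0.379, 0.0], [0.379, -0.925, 0.0], [0.0, 0.0, -1.0]]
contact_force: [-0.8, 0.1, -2.4]
gripper_width: 0.128
grip_force: 25.0
```

To row units: 1 mm is 0.02.

>>> drive_effector(steps=[0, 0, 0.02, 0, 0, 0, 0, 0, 0, 0, 0, 0, 0, 0, 0, 0, 0, 0, 0, 0, 0])

```text
clock: 6.65
position: [464.0, 136.3, 53.7]
orientation: [[0.925, 0.379, 0.0], [0.379, -0.925, 0.0], [0.0, 0.0, -1.0]]
contact_force: [0.7, -0.3, 0.5]
gripper_width: 0.127
grip_force: 25.0
```

>>> drive_effector(steps=[0, 0, 0.02, 0, 0, 0, 0, 0, 0, 0, 0, 0, 0, 0, 0, 0, 0, 0, 0, 0, 0])

```text
clock: 6.95
position: [464.1, 136.3, 53.7]
orientation: [[0.925, 0.379, 0.001], [0.379, -0.925, -0.0], [0.001, 0.0, -1.0]]
contact_force: [-2.0, 0.3, 9.8]
gripper_width: 0.125
grip_force: 25.0
```

Table contact at the expected height (53.7). Release and rise.

To row units: -1 mm is -0.02, -40 mm is -0.8.

>>> drive_effector(steps=[0, 0, -0.02, 0, 0, 0, 0, 0, 0, 0, 0, 0, 0, 0.5, 0, 0, 0, 0, 0, 0, 0.5, 0, 0, 0, 0, 0, 0, 0.5, 0, 0, 0, 0, 0, 0, 0.5, 0, 0, -0.3, 0, 0, 0, 0.6, 0, 0, -0.4, 0, 0, 0, 1, 0, 0, -0.8, 0, 0, 0, 1])

```text
clock: 7.75
position: [461.6, 136.1, 127.1]
orientation: [[0.925, 0.379, -0.006], [0.379, -0.925, -0.0], [-0.006, -0.002, -1.0]]
contact_force: [0.3, 0.3, 0.1]
gripper_width: 0.683
grip_force: 0.0
```

>>> drive_effector(steps=[0, 0, -0.8, 0, 0, 0, 1, 0, 0, -0.8, 0, 0, 0, 1, 0, 0, -0.8, 0, 0, 0, 1, 0, 0, -0.8, 0, 0, 0, 1, 0, 0, -0.4, 0, 0, 0, 1, -0.2, 0.6, 0, 0, 0, 0, 1, -0.2, 0.6, 0, 0, 0, 0, 1, 0, 0, 0, 0, 0, 0, 1])

```text
clock: 8.55
position: [468.3, 70.5, 308.6]
orientation: [[0.927, 0.376, 0.0], [0.376, -0.927, -0.001], [-0.0, 0.001, -1.0]]
contact_force: [-0.1, 0.5, -0.2]
gripper_width: 1.0
grip_force: 0.0
```

Run:
```python
from workcell import manip
from h import *
manip.grab_frame('wrist')
s=manip.state();print(s['clock'],s['position'])
f=manip.grab_frame('wrist');cv2.imwrite('pics/w2.png',f['img'])
np.savez('w2.npz',p=s['position'],R=s['orientation'],H=f['hand_eye'],k=[f['fx'],f['fy'],f['cx'],f['cy']])
```

```text
8.6 [468.128  71.979 308.524]
```

View pics/w2.png

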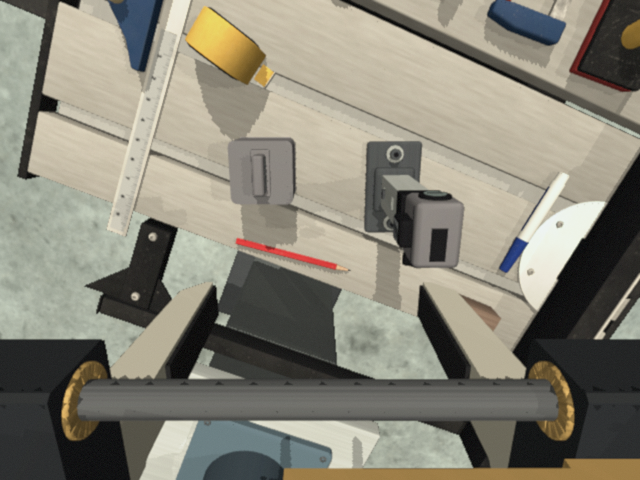

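The hood stands open side down at (262,172). The bare head's top spans about (411,194)–(463,268), with the trigger side facing left.

Run:
```python
from h import *
P=np.array([wpt('w2.npz',*p,198) for p in((414,193),(463,193),(459,267),(411,266))])
print(P.mean(0),[(np.hypot(*e[:2]),np.degrees(np.arctan2(e[1],e[0]))) for e in np.roll(P,-1,0)-P])
F=np.array([wpt('w2.npz',*p,8) for p in((368,141),(421,142))]);e=F[0]-F[1];yaw=np.arctan2(e[1],e[0])-np.pi/2
c=F.mean(0)[:2]-55*np.array([np.cos(yaw),np.sin(yaw)]);print('foot',np.hypot(*e[:2]),np.degrees(yaw),c)
H=np.array([wpt('w2.npz',*p,50) for p in((230,139),(295,138),(296,204),(231,203))]);print('hood',H.mean(0))
d=np.load('w2.npz');print(d['R'].T@(np.array([497.4,-12.5,300])-d['p']), np.degrees(np.arctan2(d['R'][1,0],d['R'][0,0])))
```

```text
[500.8    -9.093 198.   ] [(np.float64(34.65823439384968), np.float64(-67.91788055581696)), (np.float64(56.41004703561229), np.float64(-154.65299792370297)), (np.float64(36.065812258182596), np.float64(110.79776488138074)), (np.float64(55.53973393540598), np.float64(23.953966784462267))]
foot 60.94551827286629 21.030237561650626 [495.86  -11.796]
hood [465.646 133.154  50.   ]
[-4.676 89.285  8.518] 22.110940463969428
```

>>> drive_effector(steps=[-0.22, 0.6, 0, 0, 0, 0, 1, -0.24, 0.6, 0, 0, 0, 0, 1, -0.24, 0.58, 0, 0, 0, 0, 1, 0, 0, 0, 0, 0, 0, 1, 0, 0, 0, 0, 0, 0, 1, 0, 0, 0, 0, 0, 0, 1, 0, 0, 0, 0, 0, 0, 1, 0, 0, 0, 0, 0, 0, 1])

```text
clock: 9.45
position: [469.4, -21.5, 308.7]
orientation: [[0.925, 0.381, 0.0], [0.381, -0.925, 0.0], [0.0, -0.0, -1.0]]
contact_force: [-0.9, 0.7, 0.2]
gripper_width: 1.002
grip_force: 0.0
```

Run:
```python
from workcell import manip
from h import *
s=manip.state();print(s['clock'],s['position'],s['joint_velocities'])
f=manip.grab_frame('wrist');cv2.imwrite('pics/w3.png',f['img'])
np.savez('w3.npz',p=s['position'],R=s['orientation'],H=f['hand_eye'],k=[f['fx'],f['fy'],f['cx'],f['cy']])
a=f['img'][80:280,220:420];cv2.imwrite('pics/w3c.png',cv2.resize(a,None,fx=3,fy=3,interpolation=cv2.INTER_CUBIC))
```

```text
9.45 [469.439 -21.459 308.703] [-0.006 -0.001 -0.001 -0.002  0.001 -0.003]
```

View pics/w3c.png

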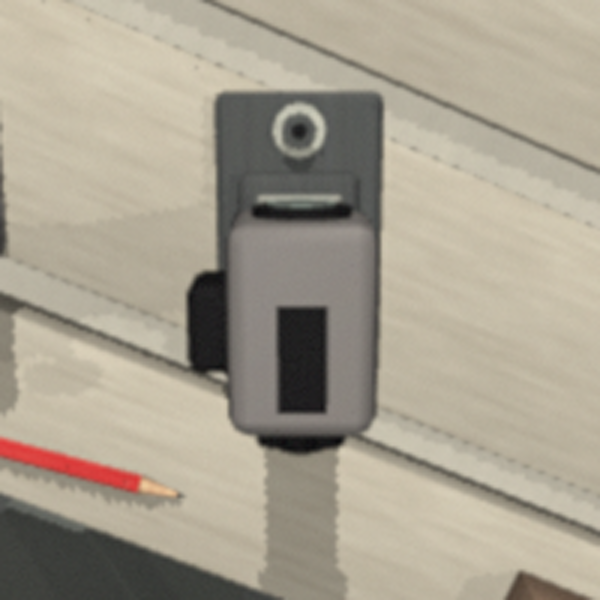

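The head top spans crop (230,218)–(377,434), the trigger is on the left at (208,320), and the foot's far edge runs (216,92)–(384,92).

Run:
```python
from h import *
W=lambda x,y,z:wpt('w3.npz',x/3+220-.33,y/3+80-.33,z)
P=np.array([W(*p,198) for p in((231,218),(377,218),(377,434),(229,434))])
print(P.mean(0),[(round(np.hypot(*e[:2]),1),round(np.degrees(np.arctan2(e[1],e[0])),1)) for e in np.roll(P,-1,0)-P])
F=np.array([W(*p,8) for p in((216,92),(384,92))]);e=F[0]-F[1];yaw=np.arctan2(e[1],e[0])-np.pi/2
print('foot',np.hypot(*e[:2]),np.degrees(yaw),F.mean(0)[:2]-55*np.array([np.cos(yaw),np.sin(yaw)]))
d=np.load('w3.npz');print(d['R'].T@(P.mean(0)-d['p']),d['R'].T@(np.array([*F.mean(0)[:2]-55*np.array([np.cos(yaw),np.sin(yaw)]),0])-d['p']))
```

```text
[498.656 -12.606 198.   ] [(np.float64(33.4), np.float64(-67.7)), (np.float64(51.4), np.float64(-156.5)), (np.float64(35.8), np.float64(112.3)), (np.float64(51.4), np.float64(20.9))]
foot 62.88835614577932 22.342046264646115 [496.922 -13.456]
[ 30.367   2.948 110.709] [ 28.402   3.101 308.708]
```

To row units: 2 mm is 0.04, 40 mm is 0.8.

>>> drive_effector(steps=[0.59, 0.04, 0, 0, 0, 0, 1, 0, 0, 0.6, 0, 0, 0, 1, 0, 0, 0.8, 0, 0, 0, 1, 0, 0, 0.8, 0, 0, 0, 1, 0, 0, 0.6, 0, 0, 0, 1, 0, 0, 0, 0, 0, 0, 1, 0, 0, 0, 0, 0, 0, 1, 0, 0, 0, 0, 0, 0, 1])

```text
clock: 10.3
position: [499.0, -13.3, 170.7]
orientation: [[0.925, 0.379, 0.004], [0.379, -0.925, -0.001], [0.003, 0.002, -1.0]]
contact_force: [0.8, 0.1, 0.6]
gripper_width: 1.003
grip_force: 0.0
```

Run:
```python
from workcell import manip
from h import *
d=np.load('w3.npz');g=d['p']+d['R']@np.array([29.5,2,0]);g[2]=159
s=manip.state();R=np.array(s['orientation']);print(g,R.T@(g-s['position']),np.degrees(np.arctan2(R[1,0],R[0,0])))
```

```text
[497.48  -12.082 159.   ] [-0.946 -1.733 11.721] 22.29257197067668
```

>>> drive_effector(steps=[0, 0, 0.19, 0, 0, 0, 1, 0, 0, 0, 0, 0, 0, 1, 0, 0, 0, 0, 0, 0, 1, 0, 0, 0, 0, 0, 0, 1])

```text
clock: 10.7
position: [497.6, -13.2, 159.5]
orientation: [[0.925, 0.379, 0.001], [0.379, -0.925, -0.0], [0.0, 0.0, -1.0]]
contact_force: [1.2, 0.1, -0.6]
gripper_width: 0.999
grip_force: 0.0
```

Run:
```python
from workcell import manip
from h import *
s=manip.state();R=np.array(s['orientation']);print(R.T@(np.array([497.48,-12.08,159])-s['position']))
```

```text
[ 0.276 -1.084  0.463]
```

Close with a light grip first to check the centring.

To row units: -1 mm is -0.02, 0.5 mm is 0.01.

>>> drive_effector(steps=[0, -0.02, 0.01, 0, 0, 0, 0.6, 0, 0, 0, 0, 0, 0, 0.5, 0, 0, 0, 0, 0, 0, 0, 0, 0, 0, 0, 0, 0, 0, 0, 0, 0, 0, 0, 0, 0, 0, 0, 0, 0, 0, 0, 0, 0, 0, 0, 0, 0, 0, 0], grip_n=12)

```text
clock: 11.4
position: [496.6, -11.0, 158.6]
orientation: [[0.925, 0.379, -0.001], [0.379, -0.925, 0.002], [-0.0, -0.003, -1.0]]
contact_force: [-2.5, 6.4, 3.2]
gripper_width: 0.452
grip_force: 3.4
```

>>> drive_effector(steps=[0, 0, 0, 0, 0, 0, 0, 0, 0, 0, 0, 0, 0, 0, 0, 0, 0, 0, 0, 0, 0], grip_n=27)

```text
clock: 11.7
position: [496.9, -11.7, 158.6]
orientation: [[0.925, 0.379, -0.001], [0.379, -0.925, 0.001], [-0.0, -0.001, -1.0]]
contact_force: [-1.3, 3.7, 1.9]
gripper_width: 0.394
grip_force: 27.0
```

Trigger fully in (opening about 37 mm), side force 4 N. Draw up.

To row units: -5 mm is -0.1, -8 mm is -0.16.

>>> drive_effector(steps=[0, 0, -0.1, 0, 0, 0, 0, 0, 0, -0.14, 0, 0, 0, 0, 0, 0, -0.16, 0, 0, 0, 0, 0, 0, 0, 0, 0, 0, 0, 0, 0, 0, 0, 0, 0, 0], grip_n=27)

```text
clock: 12.2
position: [496.9, -11.8, 179.0]
orientation: [[0.925, 0.379, -0.0], [0.379, -0.925, 0.001], [0.0, -0.001, -1.0]]
contact_force: [0.4, 5.1, -2.6]
gripper_width: 0.396
grip_force: 27.0
```

To row units: -10 mm is -0.2, -8 mm is -0.16.

>>> drive_effector(steps=[0, 0, -0.16, 0, 0, 0, 0, 0, 0, -0.2, 0, 0, 0, 0, 0, 0, -0.2, 0, 0, 0, 0, 0, 0, -0.2, 0, 0, 0, 0, 0, 0, -0.2, 0, 0, 0, 0, 0, 0, -0.2, 0, 0, 0, 0, 0, 0, -0.16, 0, 0, 0, 0, 0, 0, 0, 0, 0, 0, 0], grip_n=27)

```text
clock: 13.0
position: [496.9, -11.8, 245.5]
orientation: [[0.925, 0.379, 0.0], [0.379, -0.925, 0.001], [0.0, -0.001, -1.0]]
contact_force: [-0.3, 5.4, -3.2]
gripper_width: 0.398
grip_force: 27.0
```

>>> drive_effector(steps=[0, 0, -0.08, 0, 0, 0, 0, 0, 0, 0, 0, 0, 0, 0, 0, 0, 0, 0, 0, 0, 0], grip_n=27)

```text
clock: 13.3
position: [496.9, -11.8, 248.7]
orientation: [[0.925, 0.379, -0.0], [0.379, -0.925, 0.001], [0.0, -0.001, -1.0]]
contact_force: [0.8, 4.7, -3.8]
gripper_width: 0.395
grip_force: 27.0
```

To row units: -4 mm is -0.08.

>>> drive_effector(steps=[0, 0, -0.08, 0, 0, 0, 0, 0, 0, -0.08, 0, 0, 0, 0, 0, 0, 0, 0, 0, 0, 0, 0, 0, 0, 0, 0, 0, 0], grip_n=27)

```text
clock: 13.7
position: [496.9, -11.8, 256.7]
orientation: [[0.925, 0.379, -0.0], [0.379, -0.925, 0.001], [0.0, -0.001, -1.0]]
contact_force: [0.7, 5.0, -3.4]
gripper_width: 0.399
grip_force: 27.0
```

>>> drive_effector(steps=[0, 0, -0.03, 0, 0, 0, 0, 0, 0, 0, 0, 0, 0, 0, 0, 0, 0, 0, 0, 0, 0], grip_n=27)

```text
clock: 14.0
position: [496.9, -11.8, 258.1]
orientation: [[0.925, 0.379, -0.0], [0.379, -0.925, 0.001], [-0.0, -0.001, -1.0]]
contact_force: [0.1, 5.7, -2.1]
gripper_width: 0.396
grip_force: 27.0
```

To row units: -1 mm is -0.02.

>>> drive_effector(steps=[0, 0, -0.02, 0, 0, 0, 0, 0, 0, 0, 0, 0, 0, 0, 0, 0, 0, 0, 0, 0, 0], grip_n=27)

```text
clock: 14.3
position: [496.8, -11.8, 258.7]
orientation: [[0.925, 0.379, -0.001], [0.379, -0.925, 0.001], [-0.0, -0.001, -1.0]]
contact_force: [1.4, 5.6, -6.2]
gripper_width: 0.393
grip_force: 27.0
```

>>> drive_effector(steps=[0, 0, -0.02, 0, 0, 0, 0, 0, 0, 0, 0, 0, 0, 0, 0, 0, 0, 0, 0, 0, 0], grip_n=27)

```text
clock: 14.6
position: [496.8, -11.8, 258.8]
orientation: [[0.925, 0.379, -0.002], [0.379, -0.925, 0.001], [-0.001, -0.002, -1.0]]
contact_force: [2.8, 4.6, -11.4]
gripper_width: 0.398
grip_force: 27.0
```

Hard stop reached: 100.2 mm of travel, with the pull rising to 11 N. One look to confirm.

Run:
```python
from workcell import manip
import cv2
f=manip.grab_frame('scene');cv2.imwrite('pics/s3.png',f['img']);s=manip.state();print(s['clock'],s['position'],s['contact_force'],s['grip_force'])
```

```text
14.65 [496.81450579 -11.78891768 258.76642763] [  3.20488783   4.45168268 -11.3515962 ] 26.98996067047119
```

View pics/s3.png

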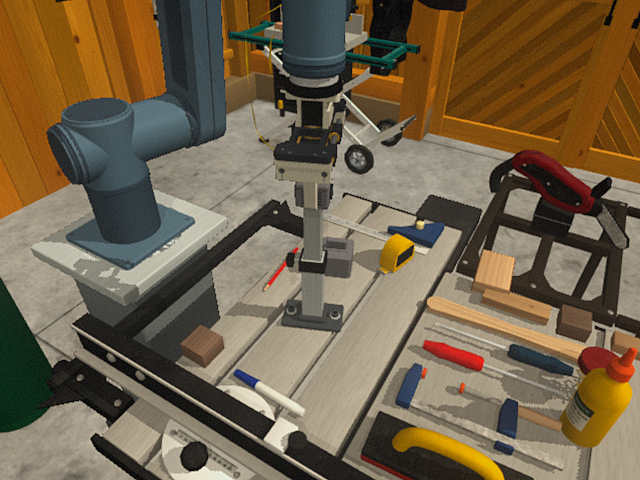

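The head is gripped at (312,195) with the tube fully out above the collar at (312,260). The hood stands behind the post at (337,255), and the tools are where they were. Handing in.

```bash
python3 -c "
from workcell import manip
print(manip.close_job())"
```

```text
the job is handed in; nothing more can be done
None
```

I handed the job in at about 14.7 s: the hood stands open side down about 150 mm from the post, the marking-out tools are where they lay, and the gripper still holds the laser head at the second stop (100 mm up, 27 N grip); I don't have the judge's result.

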